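# Release the sample drawer of a dead sampling module with the release pin

### The job

The sampling module beside the reactor has lost power with its sample drawer shut. Take the straight-handled release pin from the tool holder, push it down through the small round access hole in the module's cover and gently press the hidden spring catch until the drawer springs out on its own; feel for the catch, which bends if the pin bears on it or on the module with more than 25 N, and do not pull or pry the drawer. Then stand the pin back in the free socket of the holder, fully home and upright, leaving the drawer out, and do not disturb the other tools and the things around.

Things in the scene. Friction and masses are not known exactly. Their poses are not given: they have to be found in the camera images.
- unit: sampling module: fixed white sheet-metal box, 200 (x, depth) x 180 (y, width) x 90 mm high, with a grey drawer in its -x face, which looks roughly to the robot. Origin: centre of its underside, on the table; z up. Its flat cover is 6 mm thick, top face at z = 90 mm.
- hole (a point): centre of the mouth of the access hole in the module's cover (top face, 90 mm above the table), near the rear left corner: x = +50, y = +45 mm in the module's frame; axes as the module's. A vertical round 9 mm hole with a dark ring round it, through the 6 mm cover; below it the module is hollow, nothing guides the pin.
- catch_mid (a point): 25 mm straight below the hole's mouth: middle of the range in which the catch's flat 20 mm round pad can lie (14 to 36 mm below the mouth, hidden). The pad is a plunger on a spring, pressed straight down: gives at 5 to 6 N, +1 N per mm, frees the drawer after 6 to 7 mm (10 to 12 N; then drops 1 to 2 N), stops dead 5 to 6 mm further (15 to 16 N); bends over 25 N. Hold till the drawer moves.
- drawer (a joint): how far the drawer stands out of the module, in m: 0 shut (latched), 0.045 fully out. When the catch is freed a damped spring drives it out along the module's -x in about 2 s; it stays out.
- drawer_front (a point): middle of the drawer's front face (128 mm wide, 46 mm high), 28 mm above the table
- holder: tool holder: fixed black block, 50 (x) x 180 (y) x 70 mm high with three equal sockets in a row along its y. Origin: centre of its underside; z up.
- socket0 (a point): mouth of the socket at y = -60 mm in the holder's frame, on the holder's top face (70 mm above the table). Sockets are vertical round holes, 10 mm diameter with a 2 mm chamfer, 66 mm deep. Which tool stands in which socket varies; all three start full.
- socket1 (a point): mouth of the middle socket, otherwise as socket0
- socket2 (a point): mouth of the socket at y = +60 mm in the holder's frame, otherwise as socket0
- pin: release pin, upright in a socket: steel shank 6 mm diameter, 62 mm long; collar 20 mm diameter, 5 mm thick; above it a plain straight round aluminium handle, 15 mm diameter x 45 mm, nothing on its top (the other tools have a crossbar or a ball). 60 g, give or take. Origin: centre of the collar's underside, which rests on the holder; z up the handle (z = 5 to 50 mm).
- pin_tip (a point): the pin's lower end, 62 mm below its origin; slightly tapered over its last 3 mm
- tee_driver: another tool in the holder: same shank and collar, thin stem and a crossbar 56 mm long at z = 34 mm; origin under its collar. Leave alone.
- ball_awl: another tool in the holder: same shank and collar, thin stem and a 24 mm ball at z = 31 mm; origin under its collar. Leave alone.
- fitting: steel hexagonal pipe fitting, 30 mm across flats, 40 mm high, loose on the table; origin under its centre. Leave alone.
- valve: small brass valve with a black lever, 74 x 58 x 55 mm high, loose; origin under its centre. Leave alone.
- jar: jar, 64 mm diameter, 85 mm high, loose; origin under its centre. Leave alone.
- beaker: glass beaker, 70 mm diameter, 85 mm high, loose; origin under its centre. Leave alone.
- wrench: flat steel wrench lying on the table, loose. Leave alone.
There are look-alikes about, which are no part of the job. What is shaped like the pin but green or purple is not meant.

How it is judged:
By the outcome, as a careful person would: the job done as asked, in the order asked, and still so for the second after the job is handed in, with the robot touching nothing.
It also fails if it takes over 58 s, if anything falls off the work surface, if the arm or the gripper's body presses on something with over 40 N, if the wrist force passes 120 N, or if a joint passes its speed limit or range.

### The arm

A 6-joint arm with a two-finger parallel gripper is mounted at the origin on the work surface. World frame = base frame: x ahead of the robot, y to its left, z up, the work surface at z = 0. Lengths are in m, angles in rad, forces in N, time in s.
With the tool pointing down it reaches from about 0.275 to 0.85 m from the base axis. Payload 19 kg.
Tool frame: the origin (TCP) lies midway between the tips of the shut fingers; the grasp point (between the pads) lies 19 mm behind it; x points along the fingers, y is the direction in which the jaws open and shut, and the axes are right-handed (so a half turn about x gives the same grasp; the last joint's range is limited). The gripper opens to 85 mm and grips with 20 to 120 N. Pads are 22 mm wide; open, the fingers measure 114 mm over their backs; the gripper's body (76 mm by 85 mm) begins 54 mm behind the grasp point. The pads swing forward as they close: fully open they stand 13 mm farther back than shut.
Start: joints at [1.007, 0.15, 1.437, -0, 1.554, -0.134], TCP at [0.24, 0.523, 0.231] pointing down, gripper open.
Joint ranges: [-2.8, 2.8], [-0.68, 2.1], [0.12, 2.68], [-1.39, 4.53], [0.16, 2.79], [-2.81, 2.81]. Speed limits (rad/s): [1.89, 1.89, 2.22, 3.01, 3.01, 3.01].

### API

Orientations are given as a rotation vector (axis times angle).
In Python, from cell import r, vision gives the robot as it stands.
- The arm moves only by the tool servo_tool, never from a script. Its argument "series" is a list of rows, each a list of 5 numbers: the shift along the tool's x, y, z each as a share of 120 mm, from -1 to 1, then the turn about the tool's x as a share of 90 degrees, from -1 to 1, then the opening in per cent of the stroke, from 0 (shut) to 100 (fully open). A call has exactly 8 rows; each row shifts and turns the pose as measured when the row begins, along the tool's axes as they then stand; what a row does not reach is not made up. A row lasts 1/12 s, in which the tool goes at most 41.7 mm and 7.16 degrees, less where a joint would pass 70% of its speed; a pose out of reach is approached as far as the arm can. A call with a number of a shift or a turn outside -1 to 1 is refused whole. A call with a gripper value outside its range is refused whole. The fingers move at their own pace and stop on an object; "newtons" is the grip in N (left out, the last holds). Time passes only in rows, so rows that do not move let the fingers close, or fill a call up. It gives the time, the measured TCP pose, the force and the opening at its end, in the units of the state.
- r.get_obs(): the state, without advancing time (a new reading comes with each control period).
- vision.grab_frame(name): name is "scene" or "side" or "wrist"; returns a dict with "pixels" (420x560x3 uint8, blue, green, red), "intrinsics" (3x3 intrinsics, pixels), "dist" ([k1, k2, p1, p2, k3] as OpenCV has them; the pictures are not rectified), "T" (4x4, takes a point from camera to world coordinates). Camera axes: x right, y up, looking along -z (the intrinsics and any distortion apply to the point x, -y, -z); pixel columns grow to the right and rows downward; lengths in m; the calibration is good to about 2 mm. A picture is of the moment at which its call begins. There is no depth.
- r.hand_in(): hands the job in, once; it reports no verdict.
Trained networks look in the newest picture that a camera, given by its name, has taken for a name from the list of things; names that differ only in an ending like _2 or _b are one class to them, and where a whole thing is asked for, a point or a joint stands for the part that bears it (a point fixed in the world has none). Each returns a list of dicts, best first, with "p" (0 to 1); they miss things now and then, are a little off and sometimes report something else, mostly with a low value. They report only what shows in the picture. A call takes as long as a camera call. They do not tell look-alikes from the thing itself.
- vision.boxes_of(thing, camera): "extent" ([left, top, right, bottom] in pixels, round what is visible of it).
- vision.silhouettes(thing, camera): "pixels" (420x560 bool, what is visible of it) and "extent" ([left, top, right, bottom] in pixels, round what is visible of it).
- vision.place_of(thing, camera): "pixel" ([column, row] in pixels: a listed point, or the origin of a listed thing).
The state is a dict: "clock": time; "qpos": joint angles; "qvel": joint speeds; "tau": joint torques, N m; "ee_pos": TCP position; "ee_rot": TCP orientation; "ft_force": force on the tool from outside, world axes, zero at the start; "moment": the same for the moment, N m; "width": finger opening in m.
Only numpy, scipy, OpenCV 4.12 (cv2) and the standard library are available. Lean on these libraries where they do the work, as an engineer would, in place of code of your own. Each camera call takes 0.05 s, during which the arm holds its last target. There are 200 camera calls.

## Working session

There is one attempt and no reset: what is moved stays moved. The work goes in short steps, Python scripts to look and compute and a tool call to move; the robot and the scene stay as the last step left them, time stands still between calls to the robot, and variables do not carry over. Pictures are saved under pics/ and viewed, about 8 in all and at most 12, crops included, and the job is handed in when it is done.

Besides the shell and the picture viewer there is one more tool, called after "Emit:" as name(argument=value, ...) on one line, values as JSON. servo_tool: Moves the arm, as the interface text tells. Shift numbers are shares of 120 mm and turn numbers shares of 90 degrees, none past 1 either way. Its arguments: {"type":"object","properties":{"series":{"type":"array","items":{"type":"array","items":{"type":"number"}}},"newtons":{"type":"number"}},"required":["series"]}

```bash
mkdir -p pics; ls; cat > h.py <<'E'
import numpy as np, cv2
from scipy.spatial.transform import Rotation as R
from cell import r, vision
def grab(c,fn=None):
    f=vision.grab_frame(c)
    if fn: cv2.imwrite('pics/'+fn,f['pixels'])
    return f
def ray(f,px):
    K=np.array(f['intrinsics'],float);d=np.array(f['dist'],float);T=np.array(f['T'])
    u=cv2.undistortPoints(np.array([[px]],float),K,d)[0,0]
    v=T[:3,:3]@np.array([u[0],-u[1],-1.]); return T[:3,3],v/np.linalg.norm(v)
def at_z(f,px,z):
    o,v=ray(f,px); return o+v*(z-o[2])/v[2]
def proj(f,P):
    T=np.array(f['T']);p=(np.atleast_2d(P)-T[:3,3])@T[:3,:3]
    p=p*[1,-1,-1]
    return cv2.projectPoints(p,np.zeros(3),np.zeros(3),np.array(f['intrinsics'],float),np.array(f['dist'],float))[0][:,0]
def tri(rays):
    A=0;b=0
    for o,v in rays:
        M=np.eye(3)-np.outer(v,v);A=A+M;b=b+M@o
    return np.linalg.solve(A,b)
E
cat > a.py <<'E'
from h import *
np.set_printoptions(precision=4,suppress=True)
Z=dict(unit=0,hole=.09,holder=0,socket0=.07,socket1=.07,socket2=.07,pin=.07,tee_driver=.07,ball_awl=.07,drawer_front=.028)
F={c:grab(c,c+'0.png') for c in('scene','side')}
for n,z in Z.items():
    for c in F:
        for d in vision.place_of(n,c)[:3]:
            print(n,c,np.round(d['pixel'],1),round(d['p'],2),at_z(F[c],d['pixel'],z))
cv2.imwrite('pics/both.png',np.hstack([cv2.resize(F[c]['pixels'],(400,300)) for c in F]))
for c in F: print(c,F[c]['T'][:3,3])
o=r.get_obs();print(o['clock'],o['ee_pos'],R.from_rotvec(o['ee_rot']).as_matrix(),o['ft_force'],o['width'])
E
python3 a.py
```

```text
pics
unit scene [301.3 246.4] 0.76 [0.5797 0.1206 0.    ]
unit side [274.7 223.5] 0.9 [0.564  0.1128 0.    ]
unit side [278.7 176.6] 0.71 [0.7063 0.2833 0.    ]
hole scene [315.7 238.7] 0.72 [0.6221 0.1747 0.09  ]
holder scene [248.8 198.1] 0.34 [ 0.4755 -0.0998  0.    ]
holder side [339.6 337.5] 0.87 [ 0.4475 -0.2608  0.    ]
socket0 scene [202.7 156.7] 0.84 [ 0.4467 -0.2759  0.07  ]
socket0 scene [191.9 150.6] 0.8 [ 0.4356 -0.3237  0.07  ]
socket0 scene [220.8 166.9] 0.65 [ 0.4641 -0.1996  0.07  ]
socket0 side [343.5 316.5] 0.93 [ 0.4471 -0.2672  0.07  ]
socket0 side [363.1 337. ] 0.89 [ 0.4422 -0.3243  0.07  ]
socket0 side [330.7 292.8] 0.65 [ 0.4689 -0.2067  0.07  ]
socket1 scene [202.7 156.7] 0.84 [ 0.4467 -0.2759  0.07  ]
socket1 scene [191.9 150.6] 0.8 [ 0.4356 -0.3237  0.07  ]
socket1 scene [220.8 166.9] 0.65 [ 0.4641 -0.1996  0.07  ]
socket1 side [343.5 316.5] 0.93 [ 0.4471 -0.2672  0.07  ]
socket1 side [363.1 337. ] 0.89 [ 0.4422 -0.3243  0.07  ]
socket1 side [330.7 292.8] 0.65 [ 0.4689 -0.2067  0.07  ]
socket2 scene [202.7 156.7] 0.84 [ 0.4467 -0.2759  0.07  ]
socket2 scen
[... 420 characters left out ...]
0.5506 -0.3225  0.07  ]
pin side [316.6 362.4] 0.81 [ 0.3406 -0.3123  0.07  ]
pin side [345.1 315.5] 0.77 [ 0.4512 -0.2673  0.07  ]
pin side [405.5 312.8] 0.77 [ 0.5458 -0.3344  0.07  ]
tee_driver scene [193.8 149.6] 0.62 [ 0.4284 -0.3218  0.07  ]
tee_driver side [358.1 337.4] 0.81 [ 0.4344 -0.3193  0.07  ]
ball_awl scene [219.3 165.8] 0.39 [ 0.4617 -0.2065  0.07  ]
ball_awl side [327.  294.9] 0.7 [ 0.4593 -0.2063  0.07  ]
drawer_front side [240.6 231.7] 0.72 [0.4592 0.1121 0.028 ]
scene [1.4197 0.4775 0.9169]
side [ 0.0005 -0.686   0.7904]
1.1 [0.2396 0.5227 0.2313] [[-0.0001  0.4167  0.909 ]
 [-0.0001  0.909  -0.4167]
 [-1.     -0.0001 -0.    ]] [ 0.5411 -0.0359 -0.1759] 0.0852534433891215
```

View pics/side0.png

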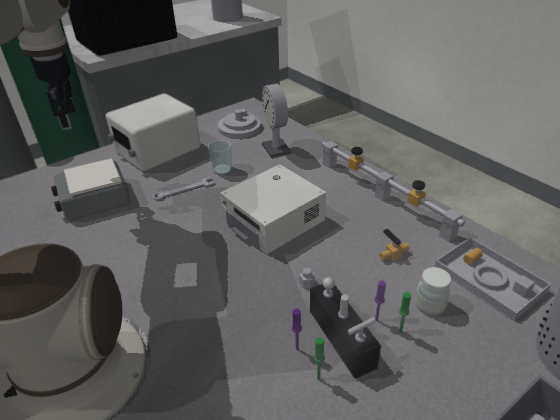

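View pics/scene0.png

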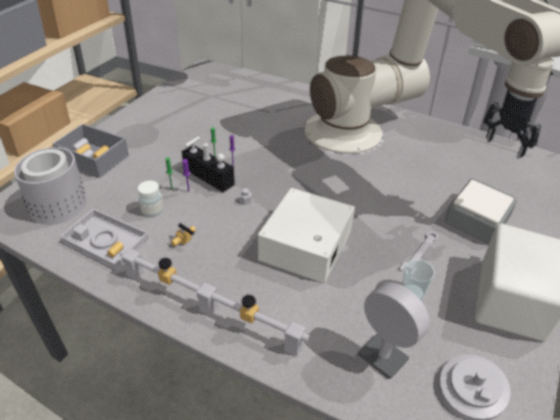

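The side view shows the three tools in the black holder: ball at (328,285), the plain silver pin in the middle at (345,305), and the tee at (362,330). The hole is at (276,177). In the scene view the hole is at (317,238). I'll go over the hole first for a wrist look, turning the jaws on the way.

```bash
cat > plan.py <<'E'
from h import *
import sys
np.set_printoptions(precision=4,suppress=True)
def plan(target,turn_total=0,n=None,obs=None):
    o=obs or r.get_obs();p=np.array(o['ee_pos']);M=R.from_rotvec(o['ee_rot']).as_matrix()
    d=np.array(target)-p; n=n or int(np.ceil(max(np.linalg.norm(d)/.038,abs(turn_total)/7.0)))
    for i in range(n):
        print(np.round(list(M.T@(d/n)/.12)+[turn_total/n/90],3))
        M=M@R.from_euler('x',turn_total/n,degrees=True).as_matrix()
    print('n',n)
E
python3 - <<'E'
from plan import *
f=grab('wrist');T=f['T'];o=r.get_obs();M=R.from_rotvec(o['ee_rot']).as_matrix()
print('cam in tool',M.T@(T[:3,3]-o['ee_pos']),'look',M.T@-T[:3,2],f['intrinsics'])
s=grab('side');print('hole side',at_z(s,[276.5,177.5],.09))
plan([.60,.13,.26],78.4,16)
E
```

```text
cam in tool [-0.1405 -0.0003 -0.0724] look [0.9589 0.0004 0.2836] [[322.2252   0.     282.0971]
 [  0.     322.2252 209.9229]
 [  0.       0.       1.    ]]
hole side [0.6189 0.1732 0.09  ]
[-0.015 -0.108  0.256  0.054]
[-0.015 -0.085  0.264  0.054]
[-0.015 -0.063  0.27   0.054]
[-0.015 -0.039  0.275  0.054]
[-0.015 -0.016  0.277  0.054]
[-0.015  0.008  0.277  0.054]
[-0.015  0.032  0.276  0.054]
[-0.015  0.055  0.272  0.054]
[-0.015  0.078  0.266  0.054]
[-0.015  0.101  0.259  0.054]
[-0.015  0.122  0.249  0.054]
[-0.015  0.143  0.238  0.054]
[-0.015  0.163  0.225  0.054]
[-0.015  0.182  0.21   0.054]
[-0.015  0.199  0.194  0.054]
[-0.015  0.215  0.176  0.054]
n 16
```

Emit:
servo_tool(series=[[-0.02,-0.11,0.256,0.054,45],[-0.02,-0.085,0.264,0.054,45],[-0.02,-0.063,0.27,0.054,45],[-0.02,-0.04,0.275,0.054,45],[-0.02,-0.016,0.277,0.054,45],[-0.02,0.008,0.277,0.054,45],[-0.02,0.03,0.276,0.054,45],[-0.02,0.055,0.272,0.054,45]])

```text
clock: 1.87
ee_pos: [0.4206, 0.3207, 0.2503]
ee_rot: [0.876, 1.389, -0.876]
ft_force: [0.6, 1.6, 0.0]
width: 0.0382
```

Emit:
servo_tool(series=[[-0.02,0.078,0.266,0.054,45],[-0.02,0.1,0.26,0.054,45],[-0.02,0.12,0.25,0.054,45],[-0.02,0.143,0.238,0.054,45],[-0.02,0.163,0.225,0.054,45],[-0.02,0.18,0.21,0.054,45],[-0.02,0.2,0.194,0.054,45],[-0.02,0.215,0.176,0.054,45]])

```text
clock: 2.53
ee_pos: [0.6024, 0.107, 0.2714]
ee_rot: [1.407, 1.07, -1.404]
ft_force: [0.8, -0.4, 0.2]
width: 0.0384
```

```bash
python3 - <<'E'
from plan import *
o=r.get_obs();print(o['clock'],o['ee_pos'],o['qvel'],o['width'])
f=grab('wrist','w1.png');M=R.from_rotvec(r.get_obs()['ee_rot']).as_matrix();print(M[:,1])
for d in vision.place_of('hole','wrist'): print(d['pixel'],d['p'],at_z(f,d['pixel'],.09))
np.save('w1.npy',f['T'])
E
```

```text
2.5333 [0.6024 0.107  0.2714] [-0.5674  0.4216 -0.564   0.0027  0.1393  0.4987] 0.03843563185204598
[ 0.961  -0.2767  0.0018]
[282.0, 116.6] 0.63 [0.6211 0.1755 0.09  ]
```

View pics/w1.png

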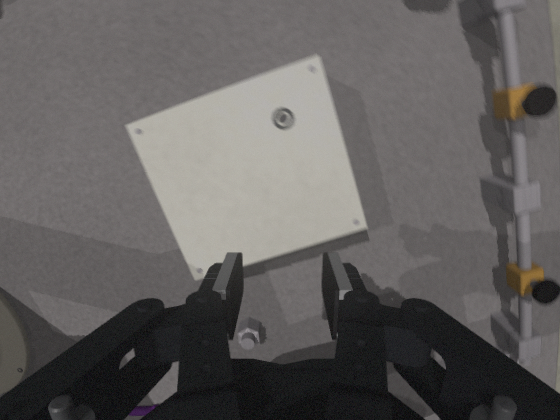

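The wrist view shows the hole's ring at about (283,118), which puts it at roughly (0.621, 0.175). That agrees with the other cameras to within about 2 mm. Next I go over the pin.

```bash
python3 - <<'E'
from plan import *
f=grab('wrist')
print(r.get_obs()['ee_pos'])
g=cv2.cvtColor(f['pixels'],cv2.COLOR_BGR2GRAY)[98:138,262:304]
c=cv2.HoughCircles(cv2.resize(g,None,fx=4,fy=4,interpolation=2),cv2.HOUGH_GRADIENT,1,20,param1=100,param2=20,minRadius=20,maxRadius=60)
for q in (c[0][:3] if c is not None else []): px=[262+q[0]/4-.4,98+q[1]/4-.4];print(px,q[2]/4,at_z(f,px,.09))
plan([.451,-.267,.215])
E
```

```text
[0.6026 0.1066 0.2706]
[np.float32(277.975), np.float32(114.725)] 10.95 [0.6195 0.1757 0.09  ]
[ 0.042 -0.036  0.303  0.   ]
[ 0.042 -0.036  0.303  0.   ]
[ 0.042 -0.036  0.303  0.   ]
[ 0.042 -0.036  0.303  0.   ]
[ 0.042 -0.036  0.303  0.   ]
[ 0.042 -0.036  0.303  0.   ]
[ 0.042 -0.036  0.303  0.   ]
[ 0.042 -0.036  0.303  0.   ]
[ 0.042 -0.036  0.303  0.   ]
[ 0.042 -0.036  0.303  0.   ]
[ 0.042 -0.036  0.303  0.   ]
n 11
```

Emit:
servo_tool(series=[[0.042,-0.036,0.303,0,45],[0.042,-0.036,0.303,0,45],[0.042,-0.036,0.303,0,45],[0.042,-0.036,0.303,0,45],[0.042,-0.036,0.303,0,45],[0.042,-0.036,0.303,0,45],[0.042,-0.036,0.303,0,45],[0.042,-0.036,0.303,0,45]])

```text
clock: 3.35
ee_pos: [0.4888, -0.1635, 0.2277]
ee_rot: [1.392, 1.084, -1.385]
ft_force: [-0.2, 0.2, 0.6]
width: 0.0382
```

Emit:
servo_tool(series=[[0.042,-0.036,0.303,0,45],[0.042,-0.036,0.303,0,45],[0.042,-0.036,0.25,0,45],[0,0,0.1,0,45],[0,0,0,0,45],[0,0,0,0,45],[0,0,0,0,45],[0,0,0,0,45]])

```text
clock: 4.02
ee_pos: [0.4431, -0.2746, 0.2114]
ee_rot: [1.388, 1.087, -1.38]
ft_force: [-0.2, 0.3, -0.1]
width: 0.0383
```

```bash
python3 - <<'E'
from plan import *
o=r.get_obs();M=R.from_rotvec(o['ee_rot']).as_matrix();print(o['clock'],o['ee_pos'],o['qpos'],M[:,1],M[:,0])
f=grab('wrist','w2.png')
for n in('socket0','pin','tee_driver','ball_awl'):
  for d in vision.place_of(n,'wrist'): print(n,d['pixel'],d['p'],at_z(f,d['pixel'],.07))
for d in vision.boxes_of('pin','wrist'): print('box',d)
E
```

```text
4.0167 [ 0.4431 -0.2746  0.2114] [-0.7057  0.0454  1.5926  0.0047  1.5035 -0.4661] [ 0.9714 -0.2376  0.0023] [ 0.0032  0.0035 -1.    ]
socket0 [289.1, 247.0] 0.78 [ 0.4383 -0.3221  0.07  ]
socket0 [283.5, 113.6] 0.75 [ 0.4618 -0.2031  0.07  ]
socket0 [284.0, 182.6] 0.59 [ 0.4482 -0.2609  0.07  ]
socket0 [289.5, 3.8] 0.41 [ 0.4864 -0.1217  0.07  ]
pin [264.4, 260.4] 0.96 [ 0.4121 -0.3299  0.07  ]
pin [285.5, 186.0] 0.77 [ 0.4488 -0.2642  0.07  ]
pin [358.8, 239.1] 0.69 [ 0.5039 -0.3301  0.07  ]
pin [136.1, 167.5] 0.65 [ 0.3235 -0.2158  0.07  ]
pin [383.1, 236.6] 0.62 [ 0.5268 -0.3332  0.07  ]
tee_driver [291.0, 251.2] 0.82 [ 0.4391 -0.3267  0.07  ]
tee_driver [285.8, 4.2] 0.33 [ 0.4835 -0.1213  0.07  ]
tee_driver [287.9, 171.3] 0.26 [ 0.4539 -0.2518  0.07  ]
ball_awl [286.3, 113.5] 0.72 [ 0.4641 -0.2036  0.07  ]
box {'extent': [91.4, 159.4, 187.0, 182.1], 'p': 0.91}
box {'extent': [370.6, 184.6, 398.2, 280.3], 'p': 0.89}
box {'extent': [277.3, 176.6, 300.6, 203.7], 'p': 0.87}
box {'extent': [317.4, 212.8, 405.0, 252.4], 'p': 0.82}
box {'extent': [219.2, 234.0, 301.8, 288.3], 'p': 0.63}
```

View pics/w2.png

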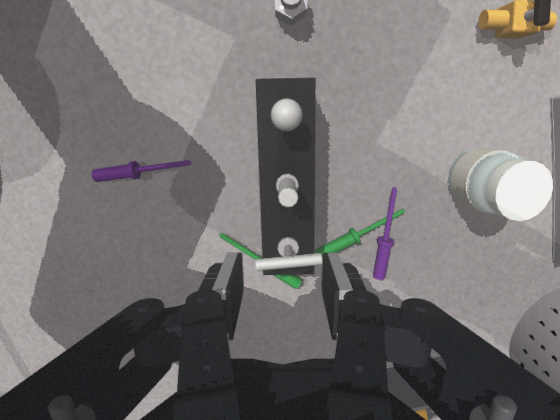

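The wrist view shows the holder with the ball at (286,114), the plain silver pin with its collar at (287,185) and handle top at (288,198), and the tee at (289,255). The green and purple decoys lie on the table.

```bash
python3 - <<'E'
from plan import *
f=grab('wrist')
print('top',at_z(f,[288,197.5],.12),'collar',at_z(f,[287,184],.075))
s=vision.silhouettes('pin','wrist')
for d in s:
    e=d['extent']
    if 275<e[0]<290 and 165<e[1]<185:
        m=d['pixels'];ys,xs=np.nonzero(m);print(e);
        for row in range(ys.min(),ys.max()+1,3): print(row,xs[ys==row].min(),xs[ys==row].max())
P=[]
for c in('side','scene'):
    g=grab(c,c+'1.png')
    for d in vision.place_of('pin',c)[:5]: print(c,d['pixel'],d['p'],at_z(g,d['pixel'],.07))
M=R.from_rotvec(r.get_obs()['ee_rot']).as_matrix()
print(proj(f,[[.4495,-.2635,.07],[.4495,-.2635,.12]]))
E
```

```text
top [ 0.4502 -0.2634  0.12  ] collar [ 0.4504 -0.2624  0.075 ]
[275.4, 175.4, 300.3, 207.5]
172 286 289
175 280 295
178 278 297
181 277 298
184 277 298
187 277 297
190 278 297
193 279 298
196 279 298
199 279 297
202 281 296
205 285 289
side [397.9, 349.5] 0.76 [ 0.471  -0.3819  0.07  ]
side [343.2, 316.7] 0.75 [ 0.4463 -0.2672  0.07  ]
side [411.1, 344.5] 0.74 [ 0.4975 -0.3893  0.07  ]
side [264.6, 363.1] 0.63 [ 0.2689 -0.2568  0.07  ]
side [358.6, 387.4] 0.58 [ 0.3636 -0.3919  0.07  ]
scene [205.0, 158.0] 0.67 [ 0.449  -0.2659  0.07  ]
scene [160.8, 182.4] 0.54 [ 0.6081 -0.3082  0.07  ]
scene [171.0, 178.4] 0.47 [ 0.5792 -0.2941  0.07  ]
scene [243.4, 153.7] 0.42 [ 0.374  -0.1767  0.07  ]
scene [194.3, 150.4] 0.19 [ 0.4312 -0.3179  0.07  ]
[[286.1727 184.2454]
 [287.1846 197.8651]]
```

```bash
python3 - <<'E'
from plan import *
plan([.450,-.263,.083],0,1)
E
```

```text
[ 1.069  0.032 -0.113  0.   ]
n 1
```

Emit:
servo_tool(series=[[0,0.032,-0.113,0,45],[0,0,0,0,45],[0.1,0,0,0,45],[0.2,0,0,0,45],[0.2,0,0,0,45],[0.1,0,0,0,45],[0,0,0,0,45],[0,0,0,0,45]])

```text
clock: 5.28
ee_pos: [0.4487, -0.2645, 0.1334]
ee_rot: [1.388, 1.085, -1.382]
ft_force: [-0.1, 0.0, 0.5]
width: 0.0383
```

```bash
python3 - <<'E'
from plan import *
print(r.get_obs()['ee_pos'])
f=grab('wrist')
for d in vision.silhouettes('pin','wrist'): print(d['extent'],d['p'])
plan([.450,-.263,.083],0,1)
E
```

```text
[ 0.4487 -0.2645  0.1334]
[43.1, 185.1, 163.7, 213.4] 0.94
[395.1, 216.9, 424.7, 312.4] 0.73
[270.7, 212.8, 301.3, 265.3] 0.67
[360.3, 247.3, 428.9, 285.9] 0.64
[200.9, 272.8, 252.0, 306.5] 0.43
[ 0.427  0.003 -0.014  0.   ]
n 1
```

Emit:
servo_tool(series=[[0.12,0.004,-0.014,0,45],[0.15,0,0,0,45],[0.12,0,0,0,45],[0.05,0,0,0,45],[0,0,0,0,45],[0,0,0,0,45],[0,0,0,0,45],[0,0,0,0,45]])

```text
clock: 6.05
ee_pos: [0.4532, -0.2662, 0.0878]
ee_rot: [1.388, 1.072, -1.377]
ft_force: [0.6, -0.9, -0.0]
width: 0.0387
```

```bash
python3 - <<'E'
from plan import *
f=grab('wrist','w3.png')
plan([.450,-.263,.083],0,1);print(r.get_obs()['ee_pos'],r.get_obs()['ft_force'])
E
```

```text
[ 0.04  -0.034 -0.02   0.   ]
n 1
[ 0.4533 -0.2663  0.0878] [-1.0126 -0.0263  0.1528]
```

View pics/w3.png

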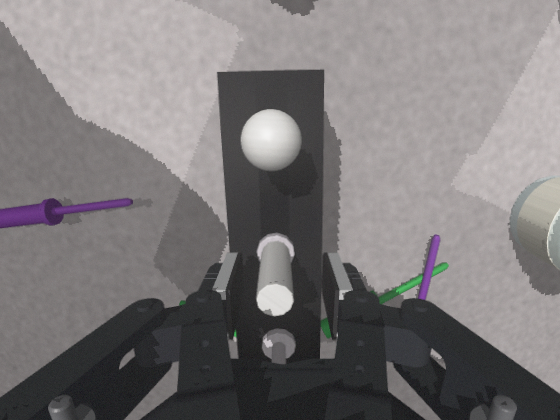

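The pin's handle top is at (275,298), between the pads and about 4 mm left of centre. I'll correct for that and close.

Emit:
servo_tool(series=[[0.03,-0.034,-0.02,0,45],[0.01,0,0,0,45],[0,0,0,0,45],[0,0,0,0,45],[0,0,0,0,45],[0,0,0,0,45],[0,0,0,0,45],[0,0,0,0,45]], newtons=50)

```text
clock: 6.77
ee_pos: [0.45, -0.2629, 0.0839]
ee_rot: [1.388, 1.069, -1.376]
ft_force: [-0.0, 0.1, -0.1]
width: 0.0384
```

```bash
python3 - <<'E'
from plan import *
plan([.450,-.263,.083],0,1);o=r.get_obs();print(o['ee_pos'],R.from_rotvec(o['ee_rot']).as_matrix()[:,0],o['qvel'])
E
```

```text
[0.008 0.    0.001 0.   ]
n 1
[ 0.45   -0.2629  0.0839] [ 0.0147 -0.0072 -0.9999] [ 0.0004  0.0019 -0.0009 -0.0003  0.0006 -0.0008]
```

Emit:
servo_tool(series=[[0,0,0,0,0],[0,0,0,0,0],[0,0,0,0,0],[0,0,0,0,0],[0,0,0,0,0],[0,0,0,0,0],[0,0,0,0,0],[0,0,0,0,0]], newtons=60)

```text
clock: 7.43
ee_pos: [0.45, -0.263, 0.084]
ee_rot: [1.388, 1.069, -1.376]
ft_force: [-0.5, -0.6, 0.3]
width: 0.0135
```

Emit:
servo_tool(series=[[-0.1,0,0,0,0],[-0.2,0,0,0,0],[-0.2,0,0,0,0],[-0.2,0,0,0,0],[-0.2,0,0,0,0],[-0.2,0,0,0,0],[-0.1,0,0,0,0],[0,0,0,0,0]])

```text
clock: 8.1
ee_pos: [0.4469, -0.2612, 0.2395]
ee_rot: [1.388, 1.069, -1.375]
ft_force: [-0.4, -0.5, -0.8]
width: 0.0136
```

```bash
python3 - <<'E'
from plan import *
o=r.get_obs();print(o['clock'],o['ee_pos'],R.from_rotvec(o['ee_rot']).as_matrix()[:,0],o['ft_force'],o['width'])
plan([.612,.175,.235])
E
```

```text
8.1 [ 0.4469 -0.2612  0.2395] [ 0.015  -0.0075 -0.9999] [-0.4038 -0.4763 -0.8355] 0.013556964413086743
[ 0.002  0.036 -0.297  0.   ]
[ 0.002  0.036 -0.297  0.   ]
[ 0.002  0.036 -0.297  0.   ]
[ 0.002  0.036 -0.297  0.   ]
[ 0.002  0.036 -0.297  0.   ]
[ 0.002  0.036 -0.297  0.   ]
[ 0.002  0.036 -0.297  0.   ]
[ 0.002  0.036 -0.297  0.   ]
[ 0.002  0.036 -0.297  0.   ]
[ 0.002  0.036 -0.297  0.   ]
[ 0.002  0.036 -0.297  0.   ]
[ 0.002  0.036 -0.297  0.   ]
[ 0.002  0.036 -0.297  0.   ]
n 13
```

Emit:
servo_tool(series=[[0,0.036,-0.2,0,0],[0,0.036,-0.297,0,0],[0,0.036,-0.297,0,0],[0,0.036,-0.297,0,0],[0,0.036,-0.297,0,0],[0,0.036,-0.297,0,0],[0,0.036,-0.297,0,0],[0,0.036,-0.297,0,0]])

```text
clock: 8.77
ee_pos: [0.5469, 0.0011, 0.2378]
ee_rot: [1.393, 1.062, -1.384]
ft_force: [-0.4, -0.6, -0.5]
width: 0.0135
```

Emit:
servo_tool(series=[[0,0.036,-0.297,0,0],[0,0.036,-0.297,0,0],[0,0.036,-0.297,0,0],[0,0.036,-0.25,0,0],[0,0.03,-0.15,0,0],[0,0,0,0,0],[0,0,0,0,0],[0,0,0,0,0]])

```text
clock: 9.43
ee_pos: [0.6059, 0.1617, 0.2315]
ee_rot: [1.384, 1.071, -1.384]
ft_force: [0.2, -0.8, -1.9]
width: 0.0136
```

```bash
python3 - <<'E'
from plan import *
o=r.get_obs();print(o['clock'],o['ee_pos'],R.from_rotvec(o['ee_rot']).as_matrix()[:,0],o['qvel'])
F={c:grab(c,c+'2.png') for c in('wrist','side','scene')}
rs=[]
for c,f in F.items():
    for n,z in(('pin_tip',.16),('pin',.22),('hole',.09)):
        for d in vision.place_of(n,c)[:4]:
            print(c,n,np.round(d['pixel'],1),round(d['p'],2),at_z(f,d['pixel'],z))
x=np.array(o['ee_pos']);
P=[x+[0,0,-.076],[.6205,.1752,.09]]
a=[]
for c in('side','scene'):
    q=proj(F[c],P);print(c,q);u,v=q.mean(0).astype(int)
    im=F[c]['pixels'][v-50:v+50,u-65:u+65];a.append(cv2.resize(im,None,fx=3,fy=3,interpolation=cv2.INTER_CUBIC));print('crop',u-65,v-50)
print('wrist',proj(F['wrist'],P))
cv2.imwrite('pics/c2.png',np.hstack(a))
E
```

```text
9.4333 [0.6059 0.1617 0.2315] [ 0.0072 -0.0094 -0.9999] [ 0.0001  0.001   0.0099 -0.0037  0.0008 -0.0043]
wrist pin_tip [286.  216.6] 0.71 [0.6098 0.1647 0.16  ]
wrist pin [281.3 262.1] 0.72 [0.6049 0.1606 0.22  ]
wrist hole [292.5 181.5] 0.85 [0.6193 0.1727 0.09  ]
wrist hole [289.9 174.9] 0.6 [0.6184 0.1791 0.09  ]
wrist hole [282.6 257.4] 0.56 [0.5929 0.1031 0.09  ]
side pin_tip [410.7 328.9] 0.76 [ 0.4585 -0.4059  0.16  ]
side pin_tip [393.4 319. ] 0.72 [ 0.4521 -0.3747  0.16  ]
side pin_tip [292.3 348.6] 0.69 [ 0.2847 -0.3162  0.16  ]
side pin_tip [324.  375.1] 0.65 [ 0.2924 -0.3824  0.16  ]
side pin [409.5 343.8] 0.84 [ 0.3932 -0.4488  0.22  ]
side pin [358.  382.8] 0.78 [ 0.2922 -0.4479  0.22  ]
side pin [264.2 363.6] 0.74 [ 0.2121 -0.3464  0.22  ]
side pin [272.7 139.9] 0.6 [0.5956 0.1506 0.22  ]
side hole [278.1 177.9] 0.68 [0.621 0.169 0.09 ]
scene pin_tip [164.6 190. ] 0.65 [ 0.7141 -0.1971  0.16  ]
scene pin_tip [229.9 162. ] 0.59 [ 0.5356 -0.1186  0.16  ]
scene pin_tip [176.2 189.8] 0.55 [ 0.6995 -0.1722  0.16  ]
scene pin_tip [317.  216.2] 0.42 [0.6204 0.1721 0.16  ]
scene pin [173.5 177.7] 0.62 [ 0.723  -0.1539  0.22  ]
scene pin [246.9 148.9] 0.5 [ 0.5366 -0.0641  0.22  ]
scene pin [162.8 178.5] 0.48 [ 0.7377 -0.1742  0.22  ]
scene pin [315.6 192.1] 0.43 [0.6107 0.1597 0.22  ]
scene hole [317.8 240. ] 0.65 [0.6237 0.181  0.09  ]
side [[274.3051 159.5538]
 [276.5341 176.9557]]
crop 210 118
scene [[315.4033 212.6195]
 [316.1529 238.3575]]
crop 250 175
wrist [[281.5846 219.84  ]
 [293.2098 178.5019]]
```

View pics/c2.png

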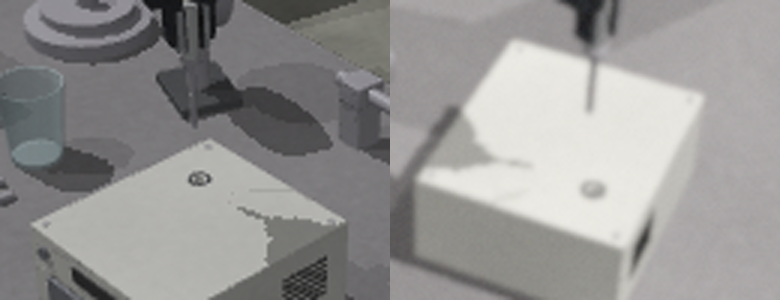

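```bash
python3 - <<'E'
from plan import *
plan([.619,.1755,.183],0,1)
E
```

```text
[ 0.41   0.071 -0.141  0.   ]
n 1
```

Emit:
servo_tool(series=[[0.05,0.071,-0.141,0,0],[0.1,0,0,0,0],[0.12,0,0,0,0],[0.07,0,0,0,0],[0.02,0,0,0,0],[0,0,0,0,0],[0,0,0,0,0],[0,0,0,0,0]])

```text
clock: 10.7
ee_pos: [0.6193, 0.1754, 0.188]
ee_rot: [1.386, 1.069, -1.383]
ft_force: [0.5, -0.2, -0.3]
width: 0.0136
```

```bash
cat > look.py <<'E'
from plan import *
import sys
tag=sys.argv[1]
o=r.get_obs();M=R.from_rotvec(o['ee_rot']).as_matrix();x=np.array(o['ee_pos']);print(o['clock'],x,M[:,0],o['ft_force'])
tip=x+M[:,0]*.076;H=np.array([.6195,.1752,.09]);print('tip',tip)
a=[]
for c in('wrist','side','scene'):
    f=grab(c);q=proj(f,[tip,H]);print(c,q.round(1).tolist());u,v=q.mean(0).astype(int)
    w=22;im=f['pixels'][v-w-8:v+w-8,u-w:u+w];a.append(cv2.resize(im,(264,264),interpolation=cv2.INTER_CUBIC));print('crop',u-w,v-w-8,'x6')
    for n,z in(('pin_tip',tip[2]),('hole',.09)):
        for d in vision.place_of(n,c)[:5]:
            P=at_z(f,d['pixel'],z)
            if np.hypot(*(P-H)[:2])<.03: print(c,n,np.round(d['pixel'],1),round(d['p'],2),P)
cv2.imwrite(f'pics/l{tag}.png',np.hstack(a))
E
python3 look.py 1
```

```text
10.7 [0.6193 0.1754 0.188 ] [ 0.0095 -0.0094 -0.9999] [ 0.5367 -0.1767 -0.292 ]
tip [0.62   0.1746 0.112 ]
wrist [[282.6, 220.6], [281.4, 210.9]]
crop 259 185 x6
wrist pin_tip [280.5 220.5] 0.92 [0.6186 0.1751 0.112 ]
wrist hole [282.1 210.6] 0.66 [0.6201 0.1753 0.09  ]
side [[276.2, 170.1], [276.2, 177.1]]
crop 254 143 x6
side pin_tip [278.6 169.5] 0.55 [0.6264 0.1728 0.112 ]
side hole [279.4 174.2] 0.65 [0.6344 0.1809 0.09  ]
scene [[316.7, 231.5], [316.3, 238.1]]
crop 294 204 x6
scene pin_tip [319.7 230.7] 0.64 [0.6139 0.1798 0.112 ]
scene hole [315.5 241. ] 0.95 [0.6295 0.1776 0.09  ]
```

View pics/l1.png

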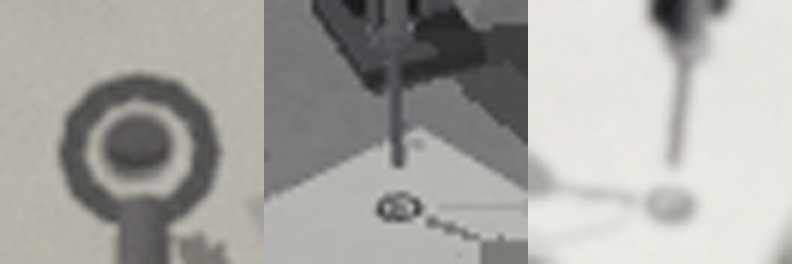

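The wrist crop shows the tip at about (283.0, 219.5) and the hole centred at about (282.1, 209.6). All three views agree that the tip is within 1 mm of the hole's axis. I'll lower in small steps and watch for drift.

Emit:
servo_tool(series=[[0.02,-0.004,-0.003,0,0],[0.03,0,0,0,0],[0.03,0,0,0,0],[0.02,0,0,0,0],[0,0,0,0,0],[0,0,0,0,0],[0,0,0,0,0],[0,0,0,0,0]])

```text
clock: 11.82
ee_pos: [0.6188, 0.1759, 0.1738]
ee_rot: [1.385, 1.07, -1.384]
ft_force: [-0.8, -0.5, -1.2]
width: 0.0132
```

```bash
python3 look.py 2 | grep -v place
```

```text
11.8167 [0.6188 0.1759 0.1738] [ 0.0084 -0.0095 -0.9999] [-0.8101 -0.4721 -1.1806]
tip [0.6194 0.1751 0.0978]
wrist [[282.6, 220.6], [282.6, 217.1]]
crop 260 188 x6
wrist pin_tip [282.6 217.4] 0.9 [0.62   0.1775 0.0978]
wrist hole [282.6 218.7] 0.97 [0.6192 0.174  0.09  ]
wrist hole [281.9 206.7] 0.67 [0.6209 0.183  0.09  ]
side [[276.1, 174.6], [276.2, 177.1]]
crop 254 145 x6
side pin_tip [274.6 172.7] 0.67 [0.6219 0.1852 0.0978]
side hole [278.2 174.5] 0.78 [0.631  0.1818 0.09  ]
scene [[316.5, 235.7], [316.3, 238.1]]
crop 294 206 x6
scene pin_tip [316.4 234.1] 0.57 [0.6144 0.1725 0.0978]
scene hole [318.  238.1] 0.89 [0.6175 0.1787 0.09  ]
```

View pics/l2.png

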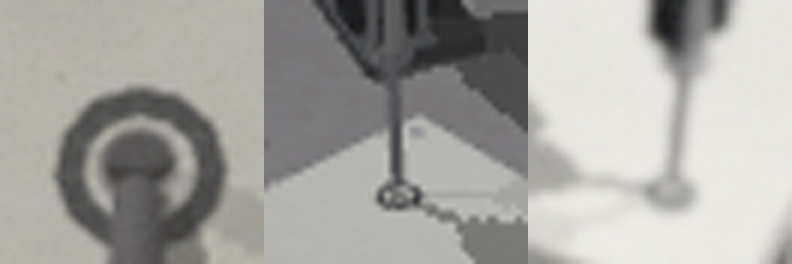

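The tip is centred over the hole in all three crops: wrist tip column about 138 against ring centre 140. I'll go in.

Emit:
servo_tool(series=[[0.02,0,0,0,0],[0.025,0,0,0,0],[0.025,0,0,0,0],[0.02,0,0,0,0],[0.01,0,0,0,0],[0,0,0,0,0],[0,0,0,0,0],[0,0,0,0,0]])

```text
clock: 12.93
ee_pos: [0.6187, 0.1757, 0.1599]
ee_rot: [1.385, 1.07, -1.385]
ft_force: [0.7, 0.7, -0.7]
width: 0.0134
```

Emit:
servo_tool(series=[[0.01,0,0,0,0],[0.01,0,0,0,0],[0.01,0,0,0,0],[0.01,0,0,0,0],[0.01,0,0,0,0],[0,0,0,0,0],[0,0,0,0,0],[0,0,0,0,0]])

```text
clock: 13.6
ee_pos: [0.6188, 0.1757, 0.1535]
ee_rot: [1.385, 1.07, -1.384]
ft_force: [0.1, 0.2, -0.8]
width: 0.0136
```

Emit:
servo_tool(series=[[0.01,0,0,0,0],[0.01,0,0,0,0],[0.01,0,0,0,0],[0.01,0,0,0,0],[0.01,0,0,0,0],[0,0,0,0,0],[0,0,0,0,0],[0,0,0,0,0]])

```text
clock: 14.27
ee_pos: [0.6189, 0.1756, 0.1469]
ee_rot: [1.385, 1.07, -1.384]
ft_force: [-0.2, -0.9, -0.6]
width: 0.0134
```

Emit:
servo_tool(series=[[0.01,0,0,0,0],[0.01,0,0,0,0],[0.01,0,0,0,0],[0.01,0,0,0,0],[0.01,0,0,0,0],[0,0,0,0,0],[0,0,0,0,0],[0,0,0,0,0]])

```text
clock: 14.93
ee_pos: [0.619, 0.1755, 0.1402]
ee_rot: [1.385, 1.07, -1.384]
ft_force: [0.7, -0.2, -0.7]
width: 0.0139
```

Emit:
servo_tool(series=[[0.01,0,0,0,0],[0.01,0,0,0,0],[0.01,0,0,0,0],[0.01,0,0,0,0],[0.01,0,0,0,0],[0,0,0,0,0],[0,0,0,0,0],[0,0,0,0,0]])

```text
clock: 15.6
ee_pos: [0.6194, 0.1755, 0.1346]
ee_rot: [1.386, 1.069, -1.383]
ft_force: [-0.6, -0.2, 0.5]
width: 0.0133
```

Emit:
servo_tool(series=[[0.01,0,0,0,0],[0.01,0,0,0,0],[0.01,0,0,0,0],[0.01,0,0,0,0],[0,0,0,0,0],[0,0,0,0,0],[0,0,0,0,0],[0,0,0,0,0]])

```text
clock: 16.27
ee_pos: [0.6196, 0.1756, 0.1324]
ee_rot: [1.388, 1.068, -1.381]
ft_force: [-1.9, -0.6, 2.9]
width: 0.0134
```

Emit:
servo_tool(series=[[0.01,0,0,0,0],[0.01,0,0,0,0],[0.015,0,0,0,0],[0.015,0,0,0,0],[0.015,0,0,0,0],[0.015,0,0,0,0],[0.015,0,0,0,0],[0.015,0,0,0,0]])

```text
clock: 16.93
ee_pos: [0.6205, 0.1758, 0.1237]
ee_rot: [1.391, 1.065, -1.376]
ft_force: [-4.8, -0.7, 14.0]
width: 0.0136
```

```bash
python3 - <<'E'
from plan import *
o=r.get_obs();M=R.from_rotvec(o['ee_rot']).as_matrix();print(o['ee_pos'],M[:,0],o['ft_force'],o['moment'])
E
```

```text
[0.6205 0.1758 0.1237] [ 0.017  -0.0081 -0.9998] [-4.7826 -0.6708 14.0001] [-0.1452  1.2914 -0.0182]
```

```bash
python3 - <<'E'
from plan import *
for k in range(2):
    f=grab('side',f'd{k}.png')
    for d in vision.place_of('drawer_front','side')[:2]: print(d['pixel'],d['p'],at_z(f,d['pixel'],.028))
o=r.get_obs();print(o['clock'],o['ee_pos'],o['ft_force'])
cv2.imwrite('pics/dd.png',cv2.resize(f['pixels'][140:270,190:350],None,fx=3,fy=3))
E
```

```text
[239.3, 231.7] 0.86 [0.4567 0.1141 0.028 ]
[234.9, 234.2] 0.96 [0.443 0.113 0.028]
17.1333 [0.6205 0.1758 0.1238] [-6.1462 -0.8367 13.5079]
```

View pics/dd.png

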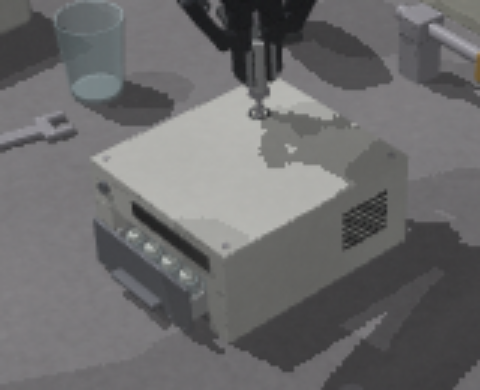

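The drawer is springing out. The crop shows its front well clear of the face, with the vials visible. I'll hold lightly, then check again.

Emit:
servo_tool(series=[[0.006,-0.003,0,0,0],[0.006,-0.003,0,0,0],[0.006,-0.003,0,0,0],[0.005,0,0,0,0],[0.005,0,0,0,0],[0.005,0,0,0,0],[0.005,0,0,0,0],[0.005,0,0,0,0]])

```text
clock: 17.8
ee_pos: [0.6202, 0.1759, 0.1249]
ee_rot: [1.394, 1.062, -1.371]
ft_force: [-6.0, -0.3, 12.1]
width: 0.0135
```

Emit:
servo_tool(series=[[0,-0.003,0,0,0],[0,-0.003,0,0,0],[0,0,0,0,0],[0,0,0,0,0],[-0.01,0,0,0,0],[-0.01,0,0,0,0],[-0.01,0,0,0,0],[-0.01,0,0,0,0]])

```text
clock: 18.47
ee_pos: [0.6194, 0.1758, 0.1333]
ee_rot: [1.395, 1.06, -1.37]
ft_force: [-2.3, -1.5, 4.7]
width: 0.0136
```

```bash
python3 - <<'E'
from plan import *
for k in range(2):
    f=grab('side',f'd{k}.png')
    for d in vision.place_of('drawer_front','side')[:2]: print(d['pixel'],d['p'],at_z(f,d['pixel'],.028))
o=r.get_obs();M=R.from_rotvec(o['ee_rot']).as_matrix();print(o['clock'],o['ee_pos'],M[:,0],o['ft_force'])
E
```

```text
[224.4, 239.1] 0.57 [0.4131 0.1136 0.028 ]
[429.8, 304.7] 0.2 [ 0.6329 -0.3305  0.028 ]
[228.0, 239.2] 0.65 [0.4197 0.1078 0.028 ]
18.6667 [0.6194 0.1758 0.133 ] [ 0.0248 -0.0086 -0.9997] [-2.7643 -0.9027  3.4343]
```

The drawer front has moved about 43 mm, so it is fully out. I'll withdraw the pin gently.

Emit:
servo_tool(series=[[-0.03,0,0,0,0],[-0.04,0,0,0,0],[-0.05,0,0,0,0],[-0.05,0,0,0,0],[-0.05,0,0,0,0],[-0.05,0,0,0,0],[-0.03,0,0,0,0],[0,0,0,0,0]])

```text
clock: 19.33
ee_pos: [0.6188, 0.1762, 0.1721]
ee_rot: [1.395, 1.06, -1.369]
ft_force: [-0.7, -0.2, 0.6]
width: 0.0137
```

```bash
python3 - <<'E'
from plan import *
o=r.get_obs();M=R.from_rotvec(o['ee_rot']).as_matrix();print(o['clock'],o['ee_pos'],M[:,0],o['ft_force'])
E
```

```text
19.3333 [0.6188 0.1762 0.1721] [ 0.0252 -0.0084 -0.9996] [-0.7146 -0.2297  0.5952]
```

Emit:
servo_tool(series=[[-0.1,0,0,0,0],[-0.2,0,0,0,0],[-0.2,0,0,0,0],[-0.1,0,0,0,0],[0,0,0.1,0,0],[0,0,0.2,0,0],[0,0,0.3,0,0],[0,0,0.3,0,0]])

```text
clock: 20.0
ee_pos: [0.5893, 0.073, 0.2495]
ee_rot: [1.39, 1.065, -1.365]
ft_force: [0.6, -0.3, -1.1]
width: 0.0135
```

```bash
python3 - <<'E'
from plan import *
o=r.get_obs();print(o['clock'],o['ee_pos'],o['qvel'])
plan([.450,-.261,.235])
E
```

```text
20.0 [0.5893 0.073  0.2495] [-0.722  -0.3604  0.4244  0.0176 -0.0697 -0.7345]
[ 0.011 -0.048  0.298  0.   ]
[ 0.011 -0.048  0.298  0.   ]
[ 0.011 -0.048  0.298  0.   ]
[ 0.011 -0.048  0.298  0.   ]
[ 0.011 -0.048  0.298  0.   ]
[ 0.011 -0.048  0.298  0.   ]
[ 0.011 -0.048  0.298  0.   ]
[ 0.011 -0.048  0.298  0.   ]
[ 0.011 -0.048  0.298  0.   ]
[ 0.011 -0.048  0.298  0.   ]
n 10
```

Emit:
servo_tool(series=[[0.01,-0.048,0.298,0,0],[0.01,-0.048,0.298,0,0],[0.01,-0.048,0.298,0,0],[0.01,-0.048,0.298,0,0],[0.01,-0.048,0.298,0,0],[0.01,-0.048,0.298,0,0],[0.01,-0.048,0.298,0,0],[0.01,-0.04,0.25,0,0]])

```text
clock: 20.67
ee_pos: [0.4685, -0.2033, 0.2375]
ee_rot: [1.388, 1.066, -1.366]
ft_force: [0.4, -0.3, -0.6]
width: 0.0134
```

Emit:
servo_tool(series=[[0.01,-0.03,0.15,0,0],[0,0,0.05,0,0],[0,0,0,0,0],[0,0,0,0,0],[0,0,0,0,0],[0,0,0,0,0],[0,0,0,0,0],[0,0,0,0,0]])

```text
clock: 21.33
ee_pos: [0.4554, -0.2292, 0.2354]
ee_rot: [1.39, 1.065, -1.37]
ft_force: [-0.0, 0.3, -0.0]
width: 0.0135
```

```bash
python3 - <<'E'
from plan import *
o=r.get_obs();M=R.from_rotvec(o['ee_rot']).as_matrix();print(o['clock'],o['ee_pos'],M[:,0])
f=grab('wrist','w4.png')
for n,z in(('socket1',.07),('pin_tip',o['ee_pos'][2]-.076)):
  for d in vision.place_of(n,'wrist'): print(n,d['pixel'],d['p'],at_z(f,d['pixel'],z))
print(proj(f,[o['ee_pos']+M[:,0]*.076,[.45,-.263,.07]]))
plan([.450,-.263,.170],0,1)
E
```

```text
21.3333 [ 0.4554 -0.2292  0.2354] [ 0.0208 -0.0084 -0.9997]
socket1 [277.5, 163.5] 0.64 [ 0.4609 -0.2027  0.07  ]
socket1 [280.2, 223.1] 0.61 [ 0.449  -0.2614  0.07  ]
pin_tip [380.2, 218.2] 0.93 [ 0.5252 -0.2453  0.1594]
pin_tip [284.1, 216.6] 0.72 [ 0.4587 -0.2272  0.1594]
pin_tip [190.7, 197.4] 0.67 [ 0.3993 -0.1978  0.1594]
pin_tip [390.3, 238.3] 0.66 [ 0.5302 -0.2625  0.1594]
pin_tip [220.9, 264.2] 0.65 [ 0.4048 -0.2516  0.1594]
[[282.642  220.6145]
 [281.5335 224.3569]]
[0.546 0.012 0.28  0.   ]
n 1
```

Emit:
servo_tool(series=[[0,0.005,0.1,0,0],[0.05,0,0.1,0,0],[0.1,0,0.05,0,0],[0.1,0,0.0,0,0],[0.08,0,0,0,0],[0.05,0,0,0,0],[0,0,0,0,0],[0,0,0,0,0]])

```text
clock: 22.15
ee_pos: [0.448, -0.2636, 0.1836]
ee_rot: [1.391, 1.066, -1.373]
ft_force: [0.7, 0.6, -0.2]
width: 0.0136
```

```bash
cat > look2.py <<'E'
from plan import *
import sys
o=r.get_obs();M=R.from_rotvec(o['ee_rot']).as_matrix();x=np.array(o['ee_pos']);tip=x+M[:,0]*.076
print(o['clock'],x,M[:,0],'tip',tip,o['ft_force']);H=np.array([.45,-.263,.07])
a=[]
for c in('wrist','side','scene'):
    f=grab(c);q=proj(f,[tip,H]);print(c,q.round(1).tolist());u,v=q.mean(0).astype(int);w=30
    a.append(cv2.resize(f['pixels'][v-w:v+w,u-w:u+w],(264,264),interpolation=cv2.INTER_CUBIC));print('crop',u-w,v-w,'x4.4')
cv2.imwrite(f'pics/s{sys.argv[1]}.png',np.hstack(a))
plan([H[0]-M[0,0]*.076,H[1]-M[1,0]*.076,.155],0,1)
E
python3 look2.py 1
```

```text
22.15 [ 0.448  -0.2636  0.1836] [ 0.0189 -0.0075 -0.9998] tip [ 0.4495 -0.2642  0.1076] [ 0.6887  0.6287 -0.1866]
wrist [[282.6, 220.6], [281.9, 204.5]]
crop 252 182 x4.4
side [[344.4, 301.6], [343.1, 314.4]]
crop 313 278 x4.4
scene [[204.4, 147.8], [205.6, 158.4]]
crop 175 123 x4.4
[ 0.246 -0.006 -0.011  0.   ]
n 1
```

View pics/s1.png

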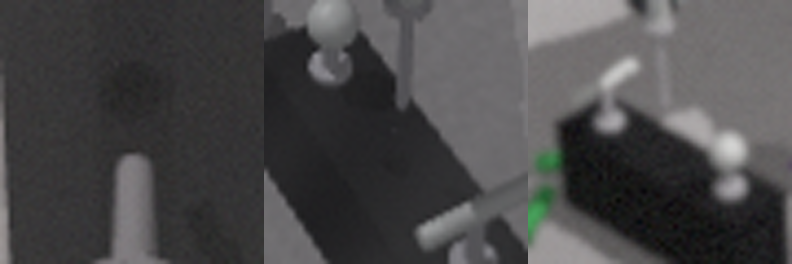

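The wrist crop shows the empty socket at about (282.5, 203) and the tip at column 282.2. The side view agrees with my model to within 0.6 px. I'll apply a 2 mm correction and lower.

Emit:
servo_tool(series=[[0,0.004,-0.016,0,0],[0.03,0,0,0,0],[0.05,0,0,0,0],[0.05,0,0,0,0],[0.04,0,0,0,0],[0.02,0,0,0,0],[0,0,0,0,0],[0,0,0,0,0]])

```text
clock: 22.97
ee_pos: [0.4505, -0.2616, 0.1604]
ee_rot: [1.39, 1.063, -1.37]
ft_force: [0.4, -0.4, -0.3]
width: 0.0132
```

```bash
sed -i 's/\[.45,-.263,.07\]/[.4503,-.2625,.07]/' look2.py; python3 look2.py 2
```

```text
22.9667 [ 0.4505 -0.2616  0.1604] [ 0.0216 -0.0095 -0.9997] tip [ 0.4521 -0.2623  0.0844] [ 0.3573 -0.3875 -0.3305]
wrist [[282.7, 220.6], [279.9, 215.3]]
crop 251 187 x4.4
side [[344.1, 308.7], [343.0, 314.2]]
crop 313 281 x4.4
scene [[205.0, 154.9], [205.7, 158.5]]
crop 175 126 x4.4
[ 0.048 -0.017  0.004  0.   ]
n 1
```

View pics/s2.png

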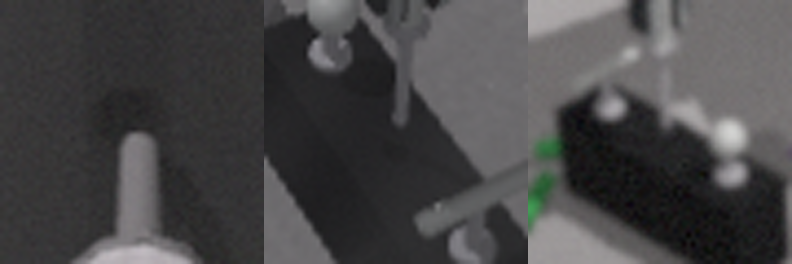

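The tip is about 2 mm to the +jaw side of the socket. I'll correct that before entering, and bias against the drift while descending.

Emit:
servo_tool(series=[[0,-0.019,0,0,0],[0,0,0,0,0],[0.02,-0.003,0,0,0],[0.03,-0.003,0,0,0],[0.03,-0.003,0,0,0],[0.01,0,0,0,0],[0,0,0,0,0],[0,0,0,0,0]])

```text
clock: 23.78
ee_pos: [0.4473, -0.2611, 0.1492]
ee_rot: [1.39, 1.062, -1.37]
ft_force: [0.1, -0.4, 0.3]
width: 0.0133
```

```bash
python3 look2.py 3
```

```text
23.7833 [ 0.4473 -0.2611  0.1492] [ 0.0228 -0.0105 -0.9997] tip [ 0.449  -0.2619  0.0732] [ 0.064  -0.4095  0.2783]
wrist [[282.7, 220.6], [284.5, 219.5]]
crop 253 190 x4.4
side [[342.4, 313.2], [343.0, 314.2]]
crop 312 283 x4.4
scene [[206.0, 157.5], [205.7, 158.5]]
crop 175 128 x4.4
[-0.046  0.012  0.002  0.   ]
n 1
```

Emit:
servo_tool(series=[[0,0.01,0.002,0,0],[0,0,0,0,0],[0.02,0,0,0,0],[0.03,0,0,0,0],[0.02,0,0,0,0],[0.01,0,0,0,0],[0,0,0,0,0],[0,0,0,0,0]])

```text
clock: 24.6
ee_pos: [0.449, -0.2619, 0.1389]
ee_rot: [1.39, 1.061, -1.369]
ft_force: [0.3, -0.1, -0.3]
width: 0.0134
```

```bash
python3 look2.py 4|head -1
```

```text
24.6 [ 0.449  -0.2619  0.1389] [ 0.0232 -0.0108 -0.9997] tip [ 0.4507 -0.2627  0.0629] [ 0.308  -0.1237 -0.255 ]
```

Emit:
servo_tool(series=[[0.02,0,0,0,0],[0.03,-0.001,0,0,0],[0.03,-0.001,0,0,0],[0.03,-0.001,0,0,0],[0.03,-0.001,0,0,0],[0.02,0,0,0,0],[0,0,0,0,0],[0,0,0,0,0]])

```text
clock: 25.42
ee_pos: [0.4489, -0.262, 0.1175]
ee_rot: [1.39, 1.061, -1.369]
ft_force: [0.6, -0.5, -0.6]
width: 0.0139
```

Emit:
servo_tool(series=[[0.02,0,0,0,0],[0.03,-0.001,0,0,0],[0.03,-0.001,0,0,0],[0.03,-0.001,0,0,0],[0.03,-0.001,0,0,0],[0.02,0,0,0,0],[0,0,0,0,0],[0,0,0,0,0]])

```text
clock: 26.08
ee_pos: [0.4489, -0.2621, 0.0962]
ee_rot: [1.39, 1.061, -1.369]
ft_force: [-0.1, 0.7, -0.7]
width: 0.0134
```

Emit:
servo_tool(series=[[0.02,0,0,0,0],[0.025,-0.001,0,0,0],[0.02,-0.001,0,0,0],[0.01,0,0,0,0],[0.006,0,0,0,0],[0.006,0,0,0,0],[0.006,0,0,0,0],[0.004,0,0,0,0]])

```text
clock: 26.75
ee_pos: [0.4492, -0.2623, 0.084]
ee_rot: [1.39, 1.061, -1.369]
ft_force: [-2.9, 2.8, 11.1]
width: 0.0135
```

The collar is seated: z is 0.084 as at the pick, with 11 N up. I'll release and rise.

Emit:
servo_tool(series=[[-0.003,0,0,0,20],[0,0,0,0,30],[0,0,0,0,45],[0,0,0,0,45],[0,0,0,0,45],[0,0,0,0,45],[0,0,0,0,45],[0,0,0,0,45]])

```text
clock: 27.42
ee_pos: [0.4493, -0.2625, 0.0846]
ee_rot: [1.39, 1.06, -1.369]
ft_force: [0.3, -0.2, -0.4]
width: 0.0383
```

```bash
python3 - <<'E'
from plan import *
o=r.get_obs();print(o['clock'],o['ee_pos'],o['ft_force'],o['width'])
f=grab('wrist','w5.png');cv2.imwrite('pics/w5c.png',f['pixels'][60:400,100:480])
E
```

```text
27.4167 [ 0.4493 -0.2625  0.0846] [ 0.3288 -0.1899 -0.4494] 0.03833391425330874
```

Emit:
servo_tool(series=[[-0.03,0,0,0,45],[-0.06,0,0,0,45],[-0.08,0,0,0,45],[-0.1,0,0,0,45],[-0.15,0,0,0,45],[-0.15,0,0,0,45],[-0.05,0,0,0,45],[0,0,0,0,45]])

```text
clock: 28.13
ee_pos: [0.4473, -0.2615, 0.1668]
ee_rot: [1.389, 1.058, -1.368]
ft_force: [0.8, 0.0, -0.4]
width: 0.0386
```

```bash
python3 - <<'E'
from plan import *
o=r.get_obs();print(o['clock'],o['ee_pos'],o['ft_force'])
F={c:grab(c) for c in('wrist','side','scene')}
for c in F:
  for n,z in(('pin',.07),('tee_driver',.07),('ball_awl',.07),('drawer_front',.028)):
    for d in vision.place_of(n,c)[:4]:
      P=at_z(F[c],d['pixel'],z)
      if n=='drawer_front' or np.hypot(*(P-[.45,-.263,.07])[:2])<.08: print(c,n,np.round(d['pixel'],1),round(d['p'],2),P)
  u,v=proj(F[c],[[.45,-.263,.09]])[0].astype(int);print(c,u,v)
q=lambda c,u,v,w:cv2.resize(F[c]['pixels'][v-w:v+w,u-w:u+w],(264,264),interpolation=cv2.INTER_CUBIC)
u,v=proj(F['side'],[[.45,-.263,.09]])[0].astype(int);a,b=proj(F['scene'],[[.45,-.263,.09]])[0].astype(int);x,y=proj(F['wrist'],[[.45,-.263,.09]])[0].astype(int)
cv2.imwrite('pics/fin.png',np.vstack([np.hstack([q('wrist',x,y,90),q('side',u,v,45),q('scene',a,b,45)]),np.hstack([cv2.resize(F['side']['pixels'][100:380,150:470],(396,300)),cv2.resize(F['scene']['pixels'][100:380,130:450],(396,300))])]))
E
```

```text
28.1333 [ 0.4473 -0.2615  0.1668] [ 0.7625  0.0058 -0.3785]
wrist pin [280.4 215.3] 0.98 [ 0.4475 -0.2648  0.07  ]
wrist pin [358.4 264. ] 0.83 [ 0.4994 -0.3214  0.07  ]
wrist pin [256.4 290. ] 0.63 [ 0.4125 -0.3233  0.07  ]
wrist tee_driver [289.8 280.5] 0.63 [ 0.4415 -0.3216  0.07  ]
wrist ball_awl [282.9 130.5] 0.77 [ 0.4646 -0.2032  0.07  ]
wrist ball_awl [284.8 281.3] 0.46 [ 0.4373 -0.3213  0.07  ]
wrist 283 220
side pin [345.  319.3] 0.65 [ 0.4447 -0.2739  0.07  ]
side tee_driver [359.6 341. ] 0.7 [ 0.4309 -0.3266  0.07  ]
side ball_awl [327.  294.1] 0.54 [ 0.4608 -0.2047  0.07  ]
side drawer_front [228.3 237.4] 0.95 [0.4239 0.113  0.028 ]
side drawer_front [340.9 338.6] 0.52 [ 0.4319 -0.2793  0.028 ]
side 343 307
scene pin [204.4 158.7] 0.55 [ 0.4528 -0.2654  0.07  ]
scene tee_driver [194.5 152. ] 0.63 [ 0.438  -0.3123  0.07  ]
scene ball_awl [196.  150.5] 0.75 [ 0.4292 -0.3129  0.07  ]
scene ball_awl [218.7 165.5] 0.46 [ 0.4613 -0.2088  0.07  ]
scene drawer_front [326.3 203.9] 0.6 [0.4211 0.1203 0.028 ]
scene 205 152
```

View pics/fin.png

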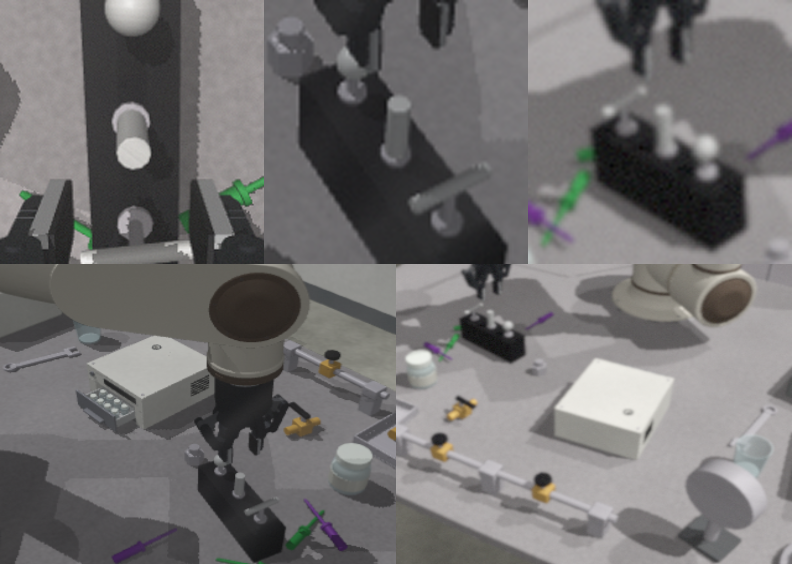

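```bash
python3 -c "
from cell import r
print(r.hand_in())"
```

```text
the job is handed in; nothing more can be done
None
```

The drawer is out and the pin is back in the middle socket, upright with its collar on the holder. The job was handed in at about 28 s.

- **Pressing the catch:** I lowered the pin through the access hole and met the catch about 32 mm below the mouth. The highest reading was about 15 N total: 14 N down, plus up to 6 N sideways. I only read the force at the end of each move. The sideways part was probably the pin leaning on the edge of the hole.
- **Drawer:** I let it spring out on its own and did not touch it. Its front moved from x ≈ 0.459 to about 0.42, with single readings between 0.413 and 0.424, against 45 mm expected.
- **Pin:** When I set it down, the tool height was the same as at the pick (0.084 m), with 11 N of seating force.
- **Tools and gripper:** In the last pictures the tee and ball tools stand where they were. The gripper is open and clear above the tools.

**Checks that disagreed:**
- **Position estimates:** The networks' estimates of the pin and hole positions from the side and scene cameras differed by up to about 1 cm, so I relied on the wrist view and my own readings.
- **Decoys:** The green and purple look-alikes appear upright in the first pictures but were lying on the table by 4 s. The fingers had stayed above 0.2 m until then, so I believe they fell on their own. I did not confirm this, and I left them where they lay.

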